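Close two hold-down clamps through the guard windows

ROBOT

A 7-joint arm with a two-finger parallel gripper is mounted at the origin on the work surface. World frame = base frame: x ahead of the robot, y to its left, z up, the work surface at z = 0. Lengths are in m, angles in rad, forces in N, time in s.
With the tool pointing down it reaches from about 0.425 to 0.925 m from the base axis. Payload 6.8 kg.
Tool frame: the origin (TCP) lies midway between the tips of the shut fingers; the grasp point (between the pads) lies 19 mm behind it; z points along the fingers, y is the direction in which the jaws open and shut (so a half turn about z gives the same grasp; the last joint's range is limited). The gripper opens to 85 mm and grips with 20 to 120 N. Pads are 22 mm wide; open, the fingers measure 114 mm over their backs; the gripper's body (76 mm by 85 mm) begins 54 mm behind the grasp point. The pads swing forward as they close: fully open they stand 13 mm farther back than shut.
Start: joints at [1.058, 0.477, 0.022, 1.555, -0.011, 1.109, -0.083], TCP at [0.266, -0.62, 0.2] pointing down, gripper open.
Joint ranges: [-2.96, 2.96], [-0.34, 2.1], [-1.41, 1.46], [0.24, 2.44], [-1.37, 4.51], [0.17, 1.92], [-2.96, 2.96]. Speed limits (rad/s): [2.39, 2.39, 3.14, 3.14, 3.14, 3.14, 3.14].

INTERFACE

Orientations are given as a unit quaternion [w, x, y, z].
In Python, from station import * gives the robot as it stands. The module is installed in compiled form; this text tells all that it offers.
- The arm moves only by the tool jog_arm, never from a script. Its arguments are lists of equal length, an entry for each row: "dp": the shift along the tool's x, y, z in units of 25 mm (1.0 is 25 mm), a list of three; "angular": the turn, a rotation vector about the tool's x, y, z in units of 5 degrees (1.0 is 5 degrees), a list of three; "claw": the finger opening in mm, from 0 to 85.4. A call has exactly 5 rows; each row is the pose to reach, as a shift and turn from the pose commanded when the call began, along the tool's axes at that moment; what a row does not reach only later rows make up. A row lasts 1/10 s, in which the tool goes at most 50 mm and 8.59 degrees, less where a joint would pass 70% of its speed; a pose out of reach is approached as far as the arm can. A call with a gripper value outside its range is refused whole. The fingers move at their own pace and stop on an object; "grip_force" is the grip in N (left out, the last holds). Time passes only in rows, so rows that repeat a pose let the fingers close, or fill a call up. It gives the time, the measured TCP pose, the force and the opening at its end, in the units of the state.
- get_obs(): the state, without advancing time (a new reading comes with each control period).
- read_camera(name): name is "scene" or "top" or "wrist"; returns a dict with "pixels" (480x640x3 uint8, blue, green, red), "camera_matrix" (3x3 intrinsics, pixels), "rvec" (rotation vector, rad) and "tvec" (3), from world to camera coordinates, as OpenCV has them. Camera axes: x right, y down, z forward; pixel columns grow to the right and rows downward; lengths in m; the calibration is good to about 2 mm. A picture is of the moment at which its call begins. There is no depth.
- hand_in(): hands the job in, once; it reports no verdict.
The state is a dict: "t": time; "q": joint angles; "joint_vel": joint speeds; "joint_torque": joint torques, N m; "eef_pos": TCP position; "tool_rot": TCP orientation; "contact_force": force on the tool from outside, world axes, zero at the start; "torque": the same for the moment, N m; "gripper_width": opening from 0.0 (shut) to 1.0 (fully open).
Only numpy, scipy, OpenCV 4.12 (cv2) and the standard library are available. Lean on these libraries where they do the work, as an engineer would, in place of code of your own. Each camera call takes 0.05 s, during which the arm holds its last target.

TASK

Fasten the metal blank in the guarded fixture: reach down through the guard's windows with closed fingers and press the two clamp levers all the way down, first the one with the wide flat paddle, then the one with the small round knob. Do not touch the guard or its window frames, do not pick anything up, and leave the blank and the loose things around the guard where they are; finish with the hand back out, clear of everything.

Things in the scene. Friction and masses are not known exactly. Their poses are not given: they have to be found in the camera images.
- guard: Fixed grey sheet guard, top face level, 140 mm above the table, 4 mm thick, x -70 to +130 mm, y -150 to +150 mm, with two windows; clear skirts at front and sides; on a slotted plate 360 x 500 x 25 mm. Origin: table level, midway between the windows; x from the pads to the lever hinges (away from the robot at yaw 0), y along the row of windows, z up.
- window_left (a point): Centre of the window at the guard's +y end (y = +75 mm), level with the sheet's top face; axes as the guard's. The opening is a rectangle 90 mm along x, 84 mm along y; a 66 mm bar separates the two windows.
- window_right (a point): Centre of the other window, at the guard's -y end (y = -75 mm), level with the sheet's top face; same size and axes.
- paddle_pad (a point): Centre of the upper face of the wide paddle: black rectangular pad 30 (along the lever) x 48 x 10 mm on the free end of a steel lever, beneath the left or right window at random. Raised: 11 to 16 mm below the guard's top face, tilted; fully down: level, 37 mm below it (103 mm above the table). Always within 5 mm of the window's centre horizontally.
- knob_pad (a point): Centre of the upper face of the round knob: a black disc 30 mm in diameter, 18 mm thick, on the free end of the other lever, beneath the other window. Same heights, travel and tilt as the paddle.
- paddle (a joint): Angle of the lever with the wide paddle, rad: 0 is raised, 0.30 is fully down against its stop. The hinge lies 90 mm from the pad, along the guard's +x, under the sheet. The lever is stiff (about 3 to 5 N at the pad) and stays where it is left, without a spring.
- knob (a joint): Angle of the lever with the round knob, same meaning and behaviour as the other.
- blank: Loose aluminium bar 46 x 220 x 18 mm that lies under the guard on a support block, under both levers; origin at the centre of its underside, 60 mm above the table. Not to be shifted.
- wrench: Loose open-end wrench 150 mm long, lying on the slotted plate in front of the guard, roughly along the guard's y, outside the guard. A bystander.
- collet_nut: Loose steel collet nut, 42 mm in diameter and 30 mm high, standing on the slotted plate beside the guard (either side); origin at the centre of its underside. A bystander.
- tub: Loose white plastic tub, 60 mm in diameter and 45 mm high, standing on the slotted plate on the guard's other side; origin at the centre of its underside. A bystander.

How it is judged:
By the outcome, as a careful person would: the job done as asked, in the order asked, and still so for the second after the job is handed in, with the robot touching nothing.
It also fails if it takes over 40 s, if anything falls off the work surface, if the arm or the gripper's body presses on something with over 40 N, if the wrist force passes 120 N, or if a joint passes its speed limit or range.

## Working session

There is one attempt and no reset: what is moved stays moved. The work goes in short steps, Python scripts to look and compute and a tool call to move; the robot and the scene stay as the last step left them, time stands still between calls to the robot, and variables do not carry over. Pictures are saved under pics/ and viewed, and the job is handed in when it is done.

Besides the shell and the picture viewer there is one more tool, called after "Emit:" as name(argument=value, ...), one argument or row to a line, values as JSON. jog_arm: Moves the arm, as the interface text tells. Its arguments: {"type":"object","properties":{"dp":{"type":"array","items":{"type":"array","items":{"type":"number"}}},"angular":{"type":"array","items":{"type":"array","items":{"type":"number"}}},"claw":{"type":"array","items":{"type":"number"}},"grip_force":{"type":"number"}},"required":["dp","angular","claw"]}

```bash
mkdir -p pics
python3 - <<'E'
from station import *
import cv2
print(get_obs())
for n in ["scene","top","wrist"]:
    c=read_camera(n); cv2.imwrite(f"pics/{n}0.png",c["pixels"])
    print(n,c["camera_matrix"],c["rvec"],c["tvec"])
E
```

```text
{'t': 0.0, 'q': array([ 1.05789633,  0.47782235,  0.02231924,  1.55648964, -0.01151906,
        1.10930459, -0.08307392]), 'joint_vel': array([ 0.00016352, -0.00070573, -0.0006975 ,  0.00049837,  0.00122074,
       -0.00053417, -0.00081112]), 'joint_torque': array([-1.46627863e-03, -5.96459520e+01,  1.60769574e+00, -2.81194246e+01,
        1.25246824e-02,  9.36605124e-03, -8.05015105e-06]), 'eef_pos': array([ 0.26556987, -0.61982669,  0.19909434]), 'tool_rot': array([-9.15420382e-04,  9.79580781e-01,  2.01048735e-01, -2.47070085e-04]), 'contact_force': array([ 0.08283354,  0.22416954, -0.12799038]), 'torque': array([-0.02689104,  0.03945675, -0.02347846]), 'gripper_width': 1.0025299019886862}
scene [[516.65799975   0.         318.75652753]
 [  0.         516.65799975 241.7489406 ]
 [  0.           0.           1.        ]] [ 2.05856272  1.72774837 -0.48438653] [-0.16680412 -0.4224338   1.31065085]
top [[511.03287672   0.         321.79125196]
 [  0.         511.03287672 243.48266868]
 [  0.           0.           1.        ]] [ 2.18472087 -2.15382849  0.13391221] [0.06601447 0.59239855 0.94642389]
wrist [[348.18616117   0.         316.49987196]
 [  0.         348.18616117 236.71575794]
 [  0.           0.           1.        ]] [-2.41410193  1.5935573   0.23144679] [-0.67444133 -0.03630073  0.37897486]
```

View pics/scene0.png

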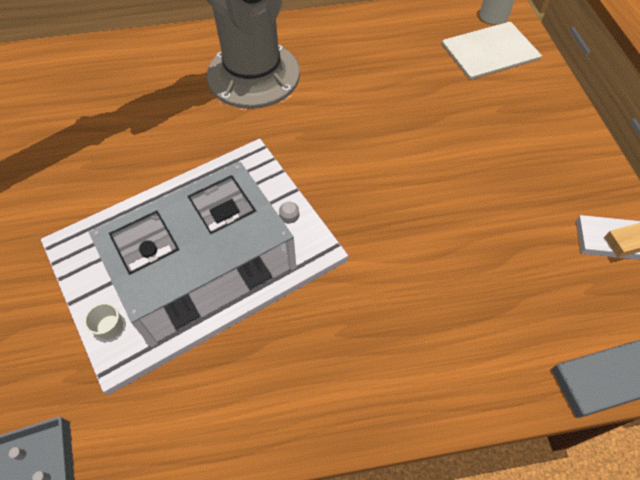

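View pics/top0.png

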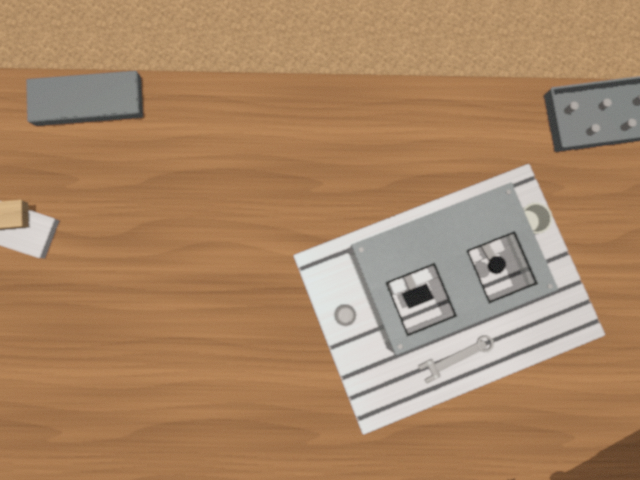

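View pics/wrist0.png

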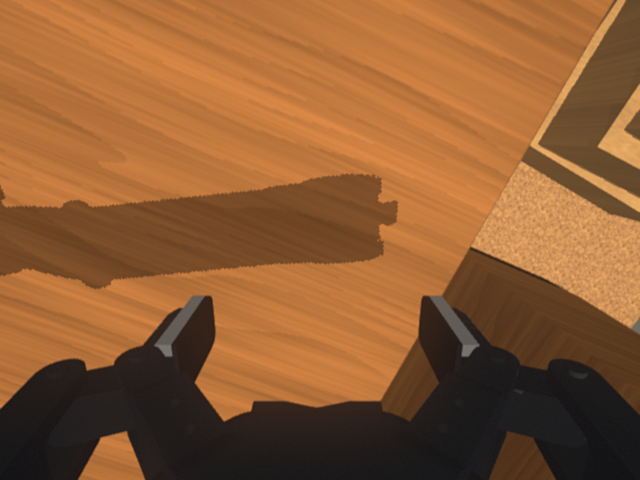

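The scene view shows the guard with the paddle at about (223,210) and the knob at (148,248). In the top view the paddle is at about (417,296), the knob at (497,265), the wrench at (455,358), the nut at (345,315) and the tub at (537,218). I'll measure these next.

```bash
cat > h.py <<'E'
from station import *
import cv2, numpy as np
def ray(c,uv,z):
    R=cv2.Rodrigues(np.array(c["rvec"],float))[0]; t=np.array(c["tvec"],float).reshape(3)
    uv=np.array(uv,float).reshape(-1,2)
    d=np.c_[uv,np.ones(len(uv))]@np.linalg.inv(c["camera_matrix"]).T@R
    o=-R.T@t
    return o+d*((z-o[2])/d[:,2])[:,None]
def proj(c,P): return cv2.projectPoints(np.array(P,float).reshape(-1,1,3),np.array(c["rvec"],float),np.array(c["tvec"],float),c["camera_matrix"],None)[0].reshape(-1,2)
E
python3 - <<'E'
from h import *
c=read_camera("top");p=c["pixels"]
for uv in [(380,260),(460,290),(417,296),(497,265),(480,215),(330,280)]: print(uv,p[uv[1],uv[0]])
hsv=cv2.cvtColor(p,cv2.COLOR_BGR2HSV)
cv2.imwrite("pics/topz.png",cv2.resize(p[150:450,280:620],None,fx=2,fy=2,interpolation=cv2.INTER_CUBIC)[:600,:800])
dark=(p.max(2)<25).astype(np.uint8); dark[:, :380]=0;dark[:230]=0;dark[335:]=0
n,l,s,ce=cv2.connectedComponentsWithStats(dark)
for i in range(1,n):
    if s[i,4]>60:
        print("dark",s[i],ce[i],ray(c,ce[i],.126)[0])
ref=p[260,380].astype(int)
m=(np.abs(p.astype(int)-ref).max(2)<22).astype(np.uint8); m[:160]=0;m[:,:290]=0
n,l,s,ce=cv2.connectedComponentsWithStats(m); i=1+np.argmax(s[1:,4]); g=(l==i).astype(np.uint8)
cn,h=cv2.findContours(g,cv2.RETR_CCOMP,cv2.CHAIN_APPROX_NONE)
for k,q in enumerate(cn):
    a=cv2.contourArea(q)
    if a>800:
        w=ray(c,q.reshape(-1,2),.14)[:,:2].astype(np.float32)
        r=cv2.minAreaRect(w); print(h[0][k][3],a,r,cv2.boxPoints(r).round(4).tolist())
E
```

```text
(380, 260) [161 163 161]
(460, 290) [156 158 156]
(417, 296) [36 35 37]
(497, 265) [33 32 31]
(480, 215) [156 158 158]
(330, 280) [223 226 225]
-1 20310.5 ((0.547837495803833, -0.1606697142124176), (0.19839809834957123, 0.3611372411251068), 22.26874351501465) [[0.38760000467300415, -0.031199999153614044], [0.5245000123977661, -0.3653999865055084], [0.7081000208854675, -0.29019999504089355], [0.5712000131607056, 0.04399999976158142]]
0 3431.0 ((0.48772522807121277, -0.09289874881505966), (0.10354825109243393, 0.09813927859067917), 22.428611755371094) [[0.421099990606308, -0.06729999929666519], [0.4586000144481659, -0.15800000727176666], [0.5543000102043152, -0.1185000017285347], [0.5169000029563904, -0.027799999341368675]]
0 3381.0 ((0.5445206165313721, -0.23109546303749084), (0.10413514077663422, 0.09884031862020493), 22.070894241333008) [[0.47769999504089355, -0.20489999651908875], [0.5148000121116638, -0.29649999737739563], [0.611299991607666, -0.2572999894618988], [0.5741999745368958, -0.1657000035047531]]
```

View pics/topz.png

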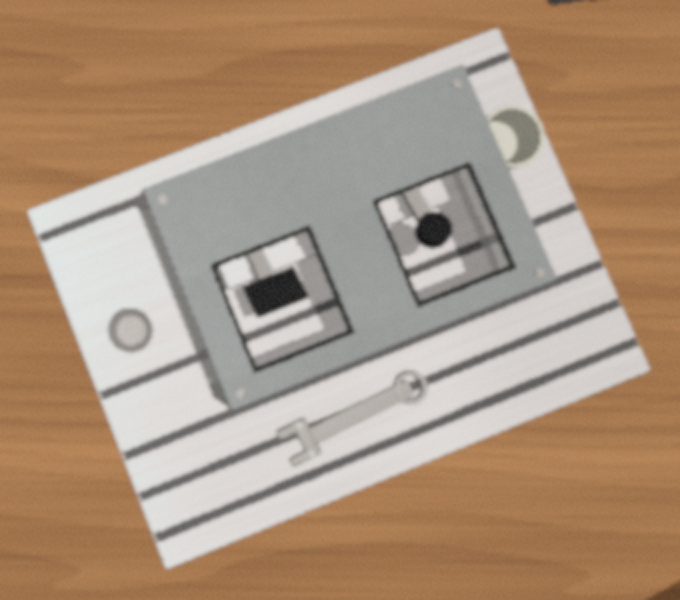

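Yaw is about 22.3°, and the tool's x already lies within about 1° of the guard's x. Next I'll locate the pads by triangulation and cross-check the windows.

Run:
```python
from h import *
T=read_camera("top");S=read_camera("scene")
def blobs(c,x0,x1,y0,y1):
    p=c["pixels"];d=np.zeros(p.shape[:2],np.uint8);d[y0:y1,x0:x1]=(p[y0:y1,x0:x1].max(2)<60)
    n,l,s,ce=cv2.connectedComponentsWithStats(d); o=[]
    for i in range(1,n):
        if s[i,4]>80: print(s[i],ce[i].round(2)); 
    i=1+np.argmax(s[1:,4]); return ce[i]
tp=blobs(T,400,436,280,312);tk=blobs(T,484,510,254,277)
sp=blobs(S,205,242,196,226);sk=blobs(S,137,160,238,260)
def P(c): return c["camera_matrix"]@np.c_[cv2.Rodrigues(np.array(c["rvec"],float))[0],np.array(c["tvec"],float).reshape(3)]
wl=np.array([.4877,-.0929]);wr=np.array([.5445,-.2311])
d=wl-wr;yaw=np.arctan2(-d[0],d[1]);print("yaw",np.degrees(yaw))
R=np.array([[np.cos(yaw),-np.sin(yaw)],[np.sin(yaw),np.cos(yaw)]])
for n,a,b,w in [("paddle",tp,sp,wl),("knob",tk,sk,wr)]:
    X=cv2.triangulatePoints(P(T),P(S),a.reshape(2,1),b.reshape(2,1)).ravel();X=X[:3]/X[3]
    q=ray(T,a,.127)[0]; q2=ray(S,b,.127)[0]
    print(n,X.round(4),q.round(4),q2.round(4),"in window frame",(R.T@(q[:2]-w)).round(4),(R.T@(q2[:2]-w)).round(4),(R.T@(X[:2]-w)).round(4))
im=S["pixels"].copy()
for w in (wl,wr):
    c4=[np.r_[w+R@np.array([sx*.045,sy*.042]),.14] for sx,sy in((1,1),(1,-1),(-1,-1),(-1,1))]
    cv2.polylines(im,[np.int32(proj(S,c4)*8)],True,(0,0,255),1,shift=3)
cv2.imwrite("pics/sz.png",cv2.resize(im[140:370,40:340],None,fx=2.6,fy=2.6,interpolation=cv2.INTER_CUBIC))
im=T["pixels"].copy()
for w in (wl,wr):
    c4=[np.r_[w+R@np.array([sx*.045,sy*.042]),.14] for sx,sy in((1,1),(1,-1),(-1,-1),(-1,1))]
    cv2.polylines(im,[np.int32(proj(T,c4)*8)],True,(0,0,255),1,shift=3)
cv2.imwrite("pics/tz.png",cv2.resize(im[200:400,330:590],None,fx=3,fy=3,interpolation=cv2.INTER_CUBIC))
```

```text
[403 285  29  22 368] [417.01 295.61]
[489 257  16  16 194] [496.29 264.45]
[210 200  29  23 367] [224.08 210.74]
[140 241  17  16 200] [147.59 248.75]
yaw 22.342591408580226
paddle [ 0.4932 -0.0911  0.1237] [ 0.4933 -0.089   0.127 ] [ 0.4953 -0.0921  0.127 ] in window frame [0.0067 0.0015] [ 0.0073 -0.0021] [ 0.0058 -0.0004]
knob [ 0.5492 -0.2302  0.1214] [ 0.5488 -0.2268  0.127 ] [ 0.5523 -0.2299  0.127 ] in window frame [0.0056 0.0023] [ 0.0077 -0.0019] [ 0.0047 -0.0009]
```

View pics/sz.png

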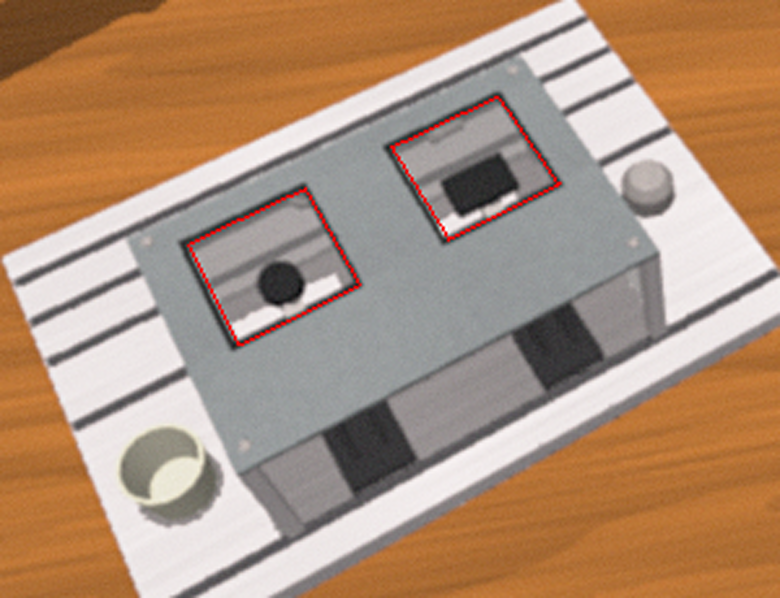

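View pics/tz.png

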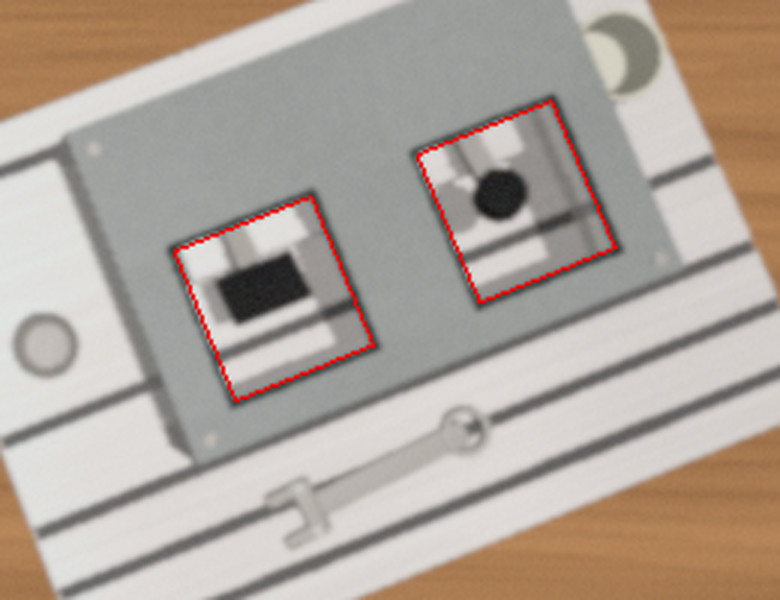

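```bash
cat >> h.py <<'E'
from scipy.spatial.transform import Rotation as Ro
def state():
    o=get_obs();w,x,y,z=o["tool_rot"];return o,Ro.from_quat([x,y,z,w]).as_matrix()
def goto(P,yaw=22.34):
    o,R=state()
    ang=np.radians(yaw);D=np.array([[np.cos(ang),np.sin(ang),0],[np.sin(ang),-np.cos(ang),0],[0,0,-1]])
    print("t",o["t"],"pos",o["eef_pos"].round(4),"F",o["contact_force"].round(2),"gw",round(o["gripper_width"],3))
    print("dp",(R.T@(np.array(P)-o["eef_pos"])/.025).round(3),"ang",(np.degrees(Ro.from_matrix(R.T@D).as_rotvec())/5).round(3))
E
python3 -c "
from h import *
goto([.4905,-.0925,.23])"
```

```text
t 0.3 pos [ 0.2657 -0.6203  0.1998] F [ 1.06 -0.47 -0.16] gw 1.0
dp [ 16.578 -15.865  -1.2  ] ang [-0.007  0.001  0.17 ]
```

Emit:
jog_arm(
  dp=[
    [0.7, -0.7, -0.6],
    [2, -1.9, -1.2],
    [3.3, -3.1, -1.2],
    [4.6, -4.4, -1.2],
    [5.9, -5.6, -1.2],
  ],
  angular=[
    [0, 0, 0.17],
    [0, 0, 0.17],
    [0, 0, 0.17],
    [0, 0, 0.17],
    [0, 0, 0.17],
  ],
  claw=[0, 0, 0, 0, 0],
  grip_force=40,
)

```text
t: 0.8
eef_pos: [0.3467, -0.4319, 0.2303]
tool_rot: [0.0, 0.981, 0.194, 0.0]
contact_force: [0.8, 0.0, -0.4]
gripper_width: 0.144
```

```bash
python3 -c "
from h import *
goto([.4905,-.0925,.23])"
```

```text
t 0.8 pos [ 0.3467 -0.4319  0.2303] F [ 0.81  0.03 -0.37] gw 0.144
dp [ 1.0479e+01 -1.0370e+01  1.0000e-02] ang [ 0.004 -0.002 -0.   ]
```

Emit:
jog_arm(
  dp=[
    [1.3, -1.3, 0],
    [2.6, -2.6, 0],
    [3.9, -3.9, 0],
    [5.2, -5.2, 0],
    [6.5, -6.5, 0],
  ],
  angular=[
    [0, 0, 0],
    [0, 0, 0],
    [0, 0, 0],
    [0, 0, 0],
    [0, 0, 0],
  ],
  claw=[0, 0, 0, 0, 0],
)

```text
t: 1.3
eef_pos: [0.4352, -0.2199, 0.2304]
tool_rot: [0.0, 0.981, 0.194, 0.0]
contact_force: [1.3, 0.5, 0.1]
gripper_width: -0.002
```

Emit:
jog_arm(
  dp=[
    [1.3, -1.3, 0],
    [2.6, -2.5, 0],
    [3.5, -3.3, 0],
    [4, -3.8, 0],
    [4, -3.8, 0],
  ],
  angular=[
    [0, 0, 0],
    [0, 0, 0],
    [0, 0, 0],
    [0, 0, 0],
    [0, 0, 0],
  ],
  claw=[0, 0, 0, 0, 0],
)

```text
t: 1.8
eef_pos: [0.4922, -0.0927, 0.2303]
tool_rot: [-0.0, 0.981, 0.196, 0.0]
contact_force: [0.3, -0.5, -0.2]
gripper_width: -0.002
```

```bash
python3 -c "
from h import *
c=read_camera('wrist');cv2.imwrite('pics/w1.png',c['pixels'])
c=read_camera('scene');cv2.imwrite('pics/s1.png',c['pixels'])
goto([.4905,-.0925,.23])"
```

```text
t 1.9 pos [ 0.4909 -0.0963  0.23  ] F [-0.02 -0.51  0.54] gw -0.001
dp [ 0.043 -0.148  0.002] ang [0.004 0.006 0.002]
```

View pics/w1.png

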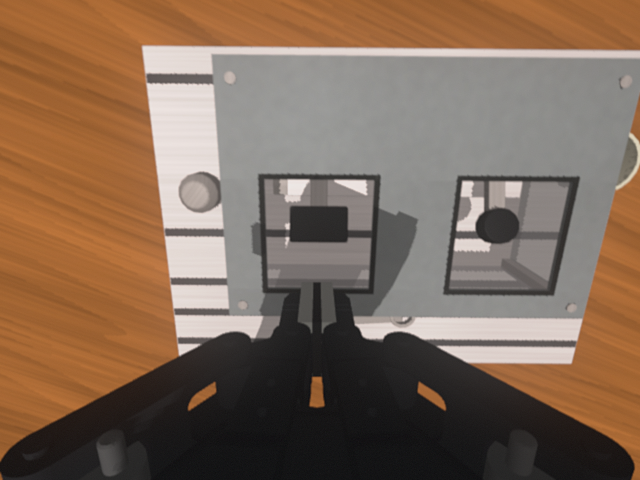

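View pics/s1.png

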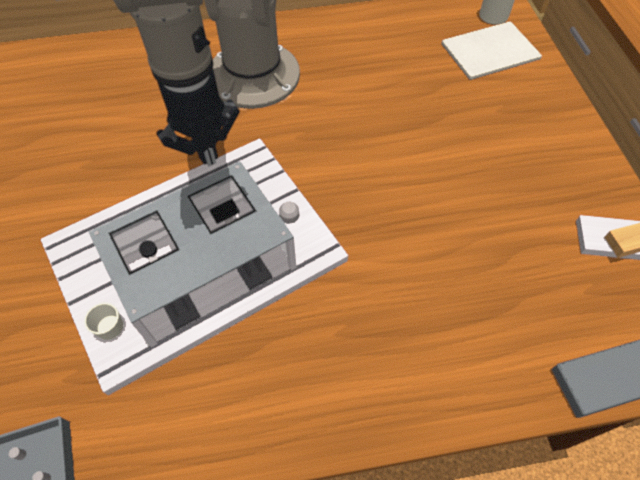

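The wrist view shows the paddle at (319,224) inside its window, which spans (260–380, 175–293), and the knob at (497,226). I'll measure again from this closer view.

Run:
```python
from h import *
c=read_camera("wrist");p=c["pixels"]
d=(p.max(2)<75).astype(np.uint8)
def q(x0,x1,y0,y1,th):
    s=(p[y0:y1,x0:x1].max(2)<th).astype(np.uint8)
    n,l,st,ce=cv2.connectedComponentsWithStats(s);i=1+np.argmax(st[1:,4]);return st[i],ce[i]+[x0,y0]
for n,b in [("paddle",(284,354,200,250)),("knob",(470,525,200,250))]:
    st,ce=q(*b,55);print(n,st,ce,ray(c,ce,.127)[0].round(4))
for n,cs in [("L",[(262,177),(378,177),(373,291),(267,290)]),("R",[(459,178),(577,180),(554,294),(447,292)])]:
    w=ray(c,cs,.14);print(n,w.mean(0).round(4),np.linalg.norm(w-np.roll(w,-1,0),axis=1).round(4))
goto([.4905,-.0925,.23])
```

```text
paddle [   2    4   58   34 1897] [314.78281497 220.71217712] [ 0.4939 -0.0939  0.127 ]
knob [   3    5   42   34 1060] [494.42075472 221.25660377] [ 0.5493 -0.2304  0.127 ]
L [ 0.4866 -0.1014  0.14  ] [0.0874 0.0939 0.0879 0.093 ]
R [ 0.5416 -0.2408  0.14  ] [0.0894 0.0945 0.0894 0.0941]
t 1.95 pos [ 0.4907 -0.097   0.23  ] F [ 0.06  0.52 -0.08] gw -0.004
dp [ 0.063 -0.171 -0.001] ang [ 0.004  0.008 -0.016]
```

Emit:
jog_arm(
  dp=[
    [0.08, -0.12, 0.6],
    [0.08, -0.12, 1.5],
    [0.08, -0.12, 2.4],
    [0.08, -0.12, 3.2],
    [0.08, -0.12, 3.2],
  ],
  angular=[
    [0, 0, 0],
    [0, 0, 0],
    [0, 0, 0],
    [0, 0, 0],
    [0, 0, 0],
  ],
  claw=[0, 0, 0, 0, 0],
)

```text
t: 2.45
eef_pos: [0.4893, -0.0938, 0.1477]
tool_rot: [-0.001, 0.981, 0.192, -0.003]
contact_force: [-1.0, 0.1, -0.7]
gripper_width: -0.0
```

```bash
python3 -c "
from h import *
c=read_camera('wrist');cv2.imwrite('pics/w2.png',c['pixels'])
c=read_camera('top');cv2.imwrite('pics/s2.png',cv2.resize(c['pixels'][180:380,330:590],None,fx=3,fy=3))
goto([.4915,-.0935,.145])"
```

```text
t 2.55 pos [ 0.4916 -0.0934  0.1504] F [-0.01 -0.46  0.27] gw -0.001
dp [-0.006  0.003  0.216] ang [ 0.001  0.006 -0.021]
```

View pics/w2.png

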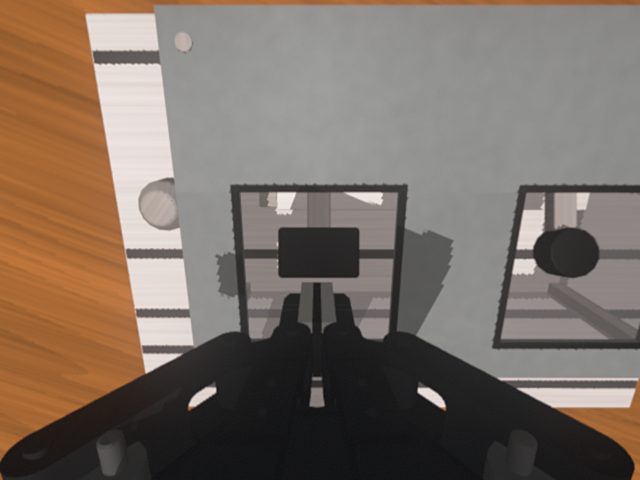

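View pics/s2.png

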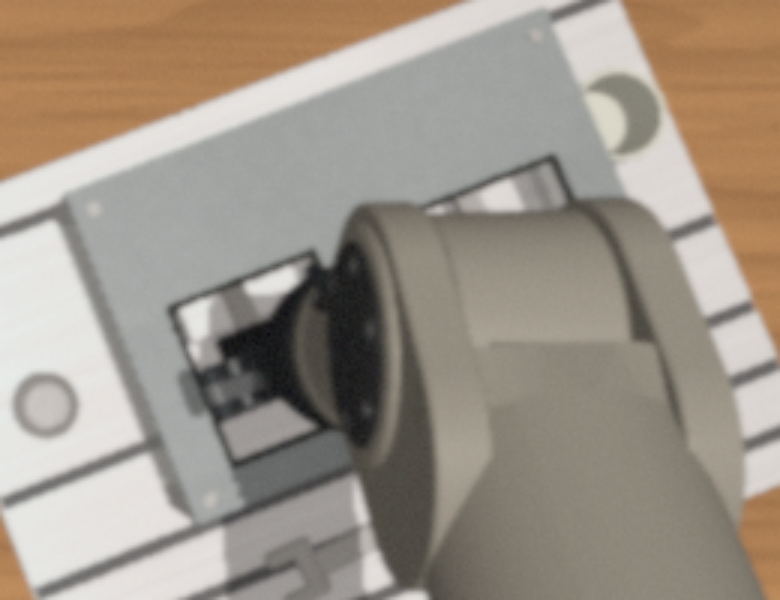

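```bash
python3 -c "
from h import *
c=read_camera('wrist');o,R=state()
for b in (0,20,30,40,50,60,75):
  for y in (-.045,-.03,-.015,.015,.03,.045):
    P=o['eef_pos']+R@np.array([0,y,-b/1000]);print(b,y,proj(c,P)[0].round(0),end=' ')
  print()
goto([.4915,-.0935,.103])"
```

```text
0 -0.045 [232. 273.] 0 -0.03 [260. 273.] 0 -0.015 [288. 273.] 0 0.015 [344. 273.] 0 0.03 [372. 273.] 0 0.045 [400. 272.] 
20 -0.045 [223. 289.] 20 -0.03 [254. 289.] 20 -0.015 [285. 289.] 20 0.015 [348. 289.] 20 0.03 [379. 288.] 20 0.045 [410. 288.] 
30 -0.045 [217. 298.] 30 -0.03 [250. 298.] 30 -0.015 [283. 298.] 30 0.015 [350. 298.] 30 0.03 [383. 298.] 30 0.045 [416. 298.] 
40 -0.045 [211. 309.] 40 -0.03 [246. 309.] 40 -0.015 [281. 309.] 40 0.015 [352. 309.] 40 0.03 [387. 309.] 40 0.045 [422. 308.] 
50 -0.045 [204. 321.] 50 -0.03 [241. 321.] 50 -0.015 [279. 321.] 50 0.015 [354. 321.] 50 0.03 [392. 321.] 50 0.045 [429. 321.] 
60 -0.045 [195. 335.] 60 -0.03 [236. 335.] 60 -0.015 [276. 335.] 60 0.015 [357. 335.] 60 0.03 [397. 335.] 60 0.045 [438. 334.] 
75 -0.045 [180. 360.] 75 -0.03 [226. 360.] 75 -0.015 [271. 360.] 75 0.015 [362. 360.] 75 0.03 [407. 360.] 75 0.045 [453. 360.] 
t 2.6 pos [ 0.4923 -0.0932  0.151 ] F [0.31 0.51 0.66] gw -0.002
dp [-0.036 -0.002  1.921] ang [ 0.009 -0.01  -0.018]
```

The finger knuckles sit about 50 mm behind the tip and about ±35 mm wide, so they clear the window. The tip is aligned with the paddle, so I'm pressing now.

Emit:
jog_arm(
  dp=[
    [0, 0, 0.5],
    [0, 0, 0.9],
    [0, 0, 1.2],
    [0, 0, 1.5],
    [0, 0, 1.7],
  ],
  angular=[
    [0, 0, 0],
    [0, 0, 0],
    [0, 0, 0],
    [0, 0, 0],
    [0, 0, 0],
  ],
  claw=[0, 0, 0, 0, 0],
)

```text
t: 3.1
eef_pos: [0.4915, -0.0921, 0.1067]
tool_rot: [-0.0, 0.981, 0.194, -0.0]
contact_force: [0.3, -0.0, -0.3]
gripper_width: 0.002
```

```bash
python3 -c "
from h import *
goto([.4915,-.0935,.103])"
```

```text
t 3.1 pos [ 0.4915 -0.0921  0.1067] F [ 0.28 -0.04 -0.29] gw 0.002
dp [-0.023  0.051  0.148] ang [-0.005  0.009  0.003]
```

Emit:
jog_arm(
  dp=[
    [0, 0, 0.05],
    [0, 0, 0.1],
    [0, 0, 0.15],
    [0, 0, 0.2],
    [0, 0, 0.25],
  ],
  angular=[
    [0, 0, 0],
    [0, 0, 0],
    [0, 0, 0],
    [0, 0, 0],
    [0, 0, 0],
  ],
  claw=[0, 0, 0, 0, 0],
)

```text
t: 3.6
eef_pos: [0.4921, -0.0922, 0.1015]
tool_rot: [0.0, 0.981, 0.194, 0.0]
contact_force: [0.8, -0.8, -0.6]
gripper_width: 0.0
```

```bash
python3 -c "
from h import *
c=read_camera('wrist');cv2.imwrite('pics/w3.png',c['pixels'])
goto([.4915,-.0935,.103])"
```

```text
t 3.65 pos [ 0.4919 -0.0922  0.1012] F [ 0.34 -0.55  0.04] gw -0.001
dp [-0.034  0.042 -0.07 ] ang [ 0.001 -0.     0.   ]
```

View pics/w3.png

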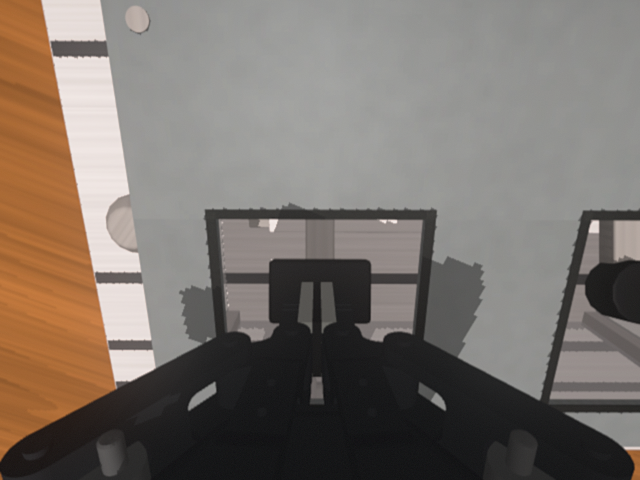

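Run:
```python
from h import *
c=read_camera('wrist');o,R=state()
Rc=cv2.Rodrigues(np.array(c["rvec"],float))[0];cam=-Rc.T@np.array(c["tvec"],float).reshape(3)
print("cam in tool",R.T@(cam-o["eef_pos"]),"axis in tool",R.T@Rc[2], "F",o["contact_force"],o["eef_pos"])
print("tip px",proj(c,o["eef_pos"]))
for z in (.103,.11,.126):
    w=ray(c,[(271,261),(371,261),(371,322),(270,322)],z)
    print(z,((w-o["eef_pos"])@R).round(4).tolist(),np.linalg.norm(w-np.roll(w,-1,0),axis=1).round(4))
c=read_camera('scene');cv2.imwrite('pics/s3.png',cv2.resize(c['pixels'][140:310,150:350],None,fx=3.5,fy=3.5,interpolation=cv2.INTER_CUBIC))
```

```text
cam in tool [ 7.21418005e-02 -5.80730420e-05 -1.74148312e-01] axis in tool [-2.83635507e-01  9.40154354e-04  9.58931705e-01] F [-0.50225227  0.03331269  0.48037614] [ 0.49187669 -0.09224235  0.10129727]
tip px [[316.32636993 273.46369688]]
0.103 [[0.0078, -0.0239, -0.0017], [0.0077, 0.0288, -0.0017], [-0.0284, 0.0304, -0.0017], [-0.0283, -0.0258, -0.0017]] [0.0527 0.0362 0.0562 0.0362]
0.11 [[0.0104, -0.0229, -0.0087], [0.0104, 0.0277, -0.0087], [-0.0244, 0.0292, -0.0087], [-0.0243, -0.0248, -0.0087]] [0.0506 0.0347 0.054  0.0347]
0.126 [[0.0164, -0.0207, -0.0247], [0.0163, 0.025, -0.0247], [-0.015, 0.0264, -0.0247], [-0.0149, -0.0224, -0.0247]] [0.0457 0.0314 0.0487 0.0314]
```

View pics/s3.png

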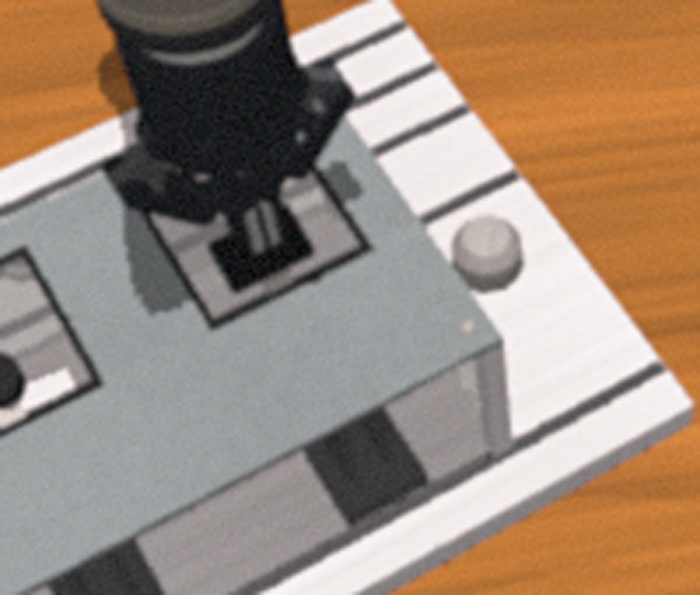

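Run:
```python
from h import *
o,R=state()
for n in("scene","wrist","top"):
    c=read_camera(n);im=c['pixels'].copy()
    pts=np.array([o['eef_pos']+R@np.array([x,y,z]) for z in(0,-.02) for x,y in((.011,.01),(.011,-.01),(-.011,-.01),(-.011,.01))])
    u=proj(c,pts)
    x0,y0=np.maximum(u.mean(0).astype(int)-[75,60],0)
    k=5;cr=cv2.resize(im[y0:y0+120,x0:x0+150],None,fx=k,fy=k,interpolation=cv2.INTER_CUBIC)
    for i,col in((0,(0,0,255)),(4,(0,255,0))): cv2.polylines(cr,[np.int32((u[i:i+4]-[x0,y0]+.5)*k)],True,col,1)
    cv2.imwrite(f'pics/c4{n}.png',cr)
```

```text
(no output)
```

View pics/c4scene.png

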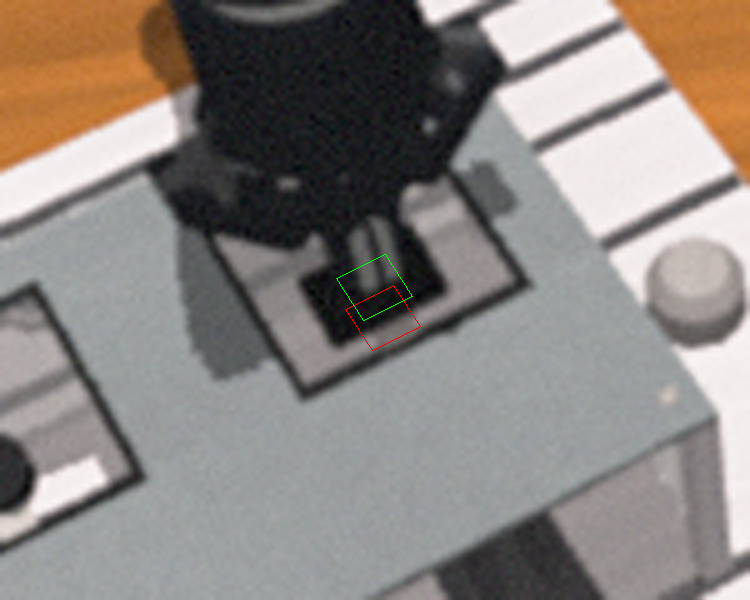

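View pics/c4wrist.png

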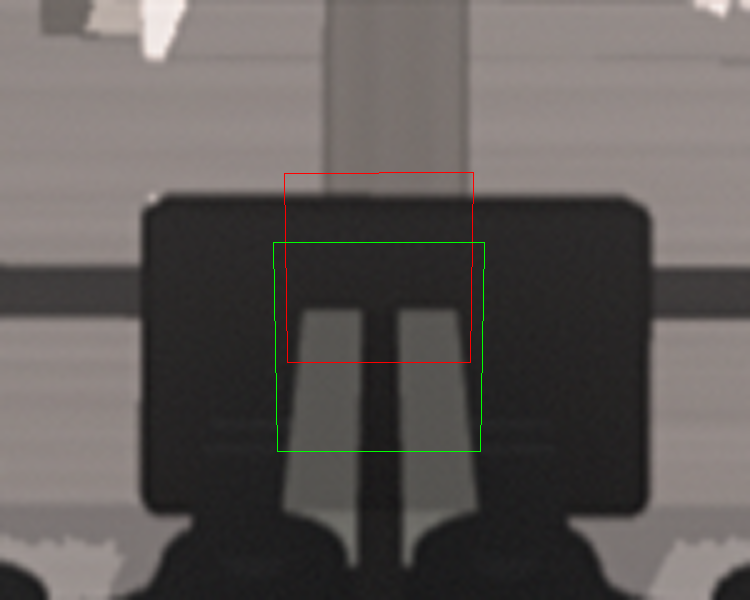

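Both views show the visible fingertips about 20–25 mm behind the reported TCP. So there is no contact yet, which agrees with F≈0 and with the paddle's apparent size (raised, z≈0.124). Before going deeper I'll check the linkage clearance in the window.

Run:
```python
from h import *
c=read_camera('wrist');o,R=state();p=c['pixels']
cv2.imwrite('pics/w4.png',cv2.resize(p[190:390,180:460],None,fx=2.8,fy=2.8,interpolation=cv2.INTER_CUBIC))
print(p[250,195:245].max(1),p[250,410:450].max(1),p[200:230,316].max(1),p[200:230,240].max(1))
for n in ("w1","w2"):
    q=cv2.imread(f'pics/{n}.png');print(n,q[262:300,317].max(1),q[262:300,308].max(1))
for uv in [(217,250),(426,250),(250,220),(380,220)]: print(uv,((ray(c,uv,.14)-o['eef_pos'])@R).round(4))
print(o['eef_pos'])
```

```text
[150 148 149 149 149 150 149 149 149 149 150 152 143  90  56  57  57  57
  57  57  55  56  58  58  65  90 138 151 153 146 144 145 145 145 145 145
 145 145 145 143 146 145 144 143 144 144 144 144 146 145] [145 144 144 144 145 145 144 145 148 141 100  73  69  57  56  54  55  56
  56  54  55  52  62 102 139 149 148 146 147 146 147 147 147 147 146 145
 145 145 145 144] [160 160 159 159 159 159 160 150 116  76  60  58  56  53  52  51  49  48
  58  93 116 121 120 120 120 120 119 119 121 119] [156 155 154 154 155 155 155 157 144  97  61  55  58  58  59  60  58  53
  80 133 150 148 145 142 143 146 145 144 145 144]
w1 [138 136 127 119 118 118 121 119 119 119 119 119 118 118 120 120 113 100
  95  89  63  38  35  35  37  37  36  34  35  35  35  34  34  34  34  35
  35  32] [139 136 127 119 118 120 119 120 119 119 119 119 119 118 119 120 113 102
  93  92  86  83  84  85  85  84  85  85  83  85  84  84  84  84  85  83
  84  83]
w2 [ 37  40  39  37  38  37  37  38  39  39  39  38  36  36  32  70 126 143
 145 136  88  41  32  31  33  33  33  34  33  33  33  33  33  32  32  33
  32  31] [ 39  40  37  38  39  37  36  38  38  37  40  38  36  34  33  72 127 144
 142 137 106  85  85  85  86  87  84  86  87  84  86  86  84  86  85  85
  85  86]
(217, 250) [[ 0.0264 -0.0408 -0.0386]]
(426, 250) [[ 0.0263  0.0451 -0.0386]]
(250, 220) [[ 0.039  -0.0265 -0.0386]]
(380, 220) [[ 0.039   0.0255 -0.0386]]
[ 0.49195323 -0.09220785  0.10141006]
```

View pics/w4.png

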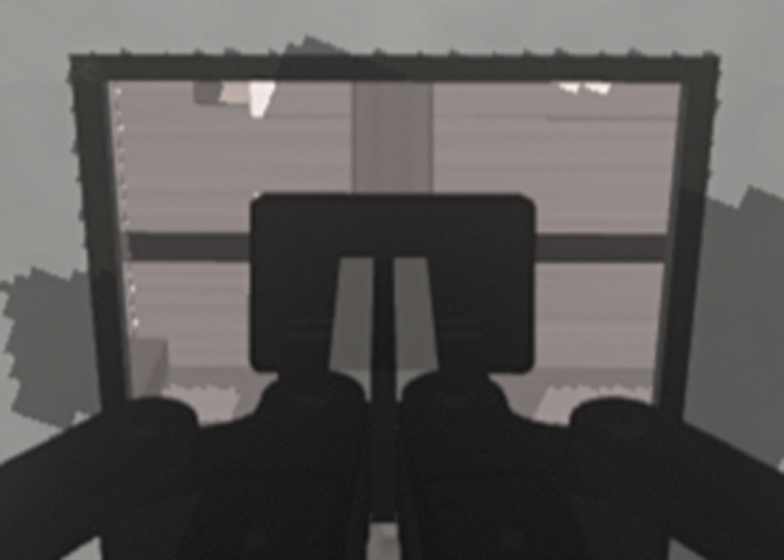

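Emit:
jog_arm(
  dp=[
    [-0.08, 0.08, 0],
    [-0.08, 0.08, 0.1],
    [-0.08, 0.08, 0.2],
    [-0.08, 0.08, 0.3],
    [-0.08, 0.08, 0.4],
  ],
  angular=[
    [0, 0, 0],
    [0, 0, 0],
    [0, 0, 0],
    [0, 0, 0],
    [0, 0, 0],
  ],
  claw=[0, 0, 0, 0, 0],
)

```text
t: 4.45
eef_pos: [0.4907, -0.095, 0.0912]
tool_rot: [0.0, 0.981, 0.194, -0.0]
contact_force: [-2.2, -0.9, 3.6]
gripper_width: -0.001
```

```bash
python3 -c "
from h import *
c=read_camera('wrist');cv2.imwrite('pics/w5.png',cv2.resize(c['pixels'][190:390,180:460],None,fx=2.8,fy=2.8,interpolation=cv2.INTER_CUBIC))
c=read_camera('scene');cv2.imwrite('pics/s5.png',cv2.resize(c['pixels'][150:270,160:310],None,fx=5,fy=5,interpolation=cv2.INTER_CUBIC))
goto([.4915,-.0935,.083])"
```

```text
t 4.55 pos [ 0.4907 -0.0948  0.0909] F [ 0.65 -0.51 -0.01] gw -0.002
dp [ 0.052 -0.037  0.317] ang [-0.003  0.004 -0.   ]
```

View pics/w5.png

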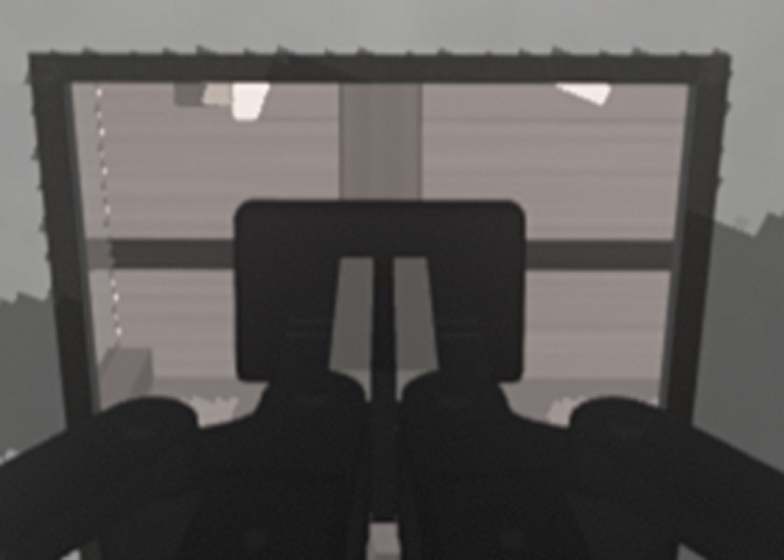

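View pics/s5.png

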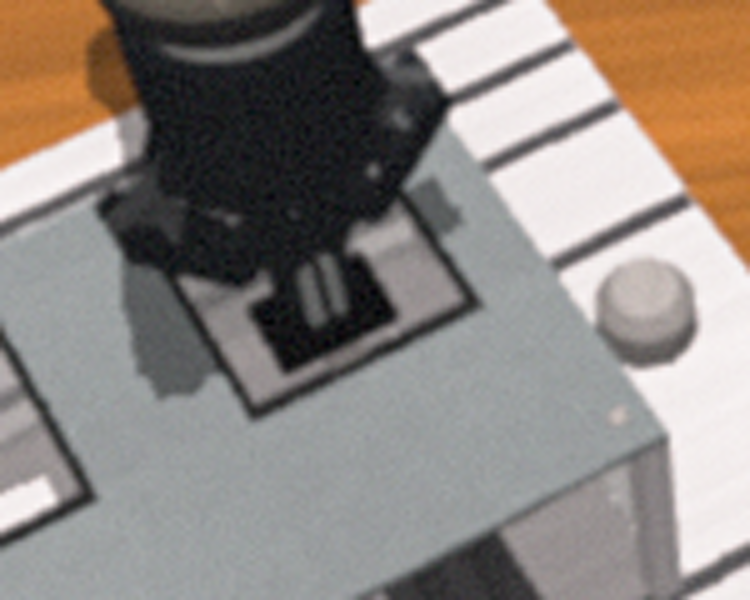

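Contact came at F≈3.6 N, so the paddle is moving and the fingers are centred in the window. I'll continue slowly.

Emit:
jog_arm(
  dp=[
    [0, 0, 0.06],
    [0, 0, 0.12],
    [0, 0, 0.18],
    [0, 0, 0.24],
    [0, 0, 0.3],
  ],
  angular=[
    [0, 0, 0],
    [0, 0, 0],
    [0, 0, 0],
    [0, 0, 0],
    [0, 0, 0],
  ],
  claw=[0, 0, 0, 0, 0],
)

```text
t: 5.05
eef_pos: [0.4907, -0.0948, 0.0837]
tool_rot: [-0.0, 0.981, 0.194, -0.0]
contact_force: [-1.6, -0.1, 2.0]
gripper_width: 0.001
```

```bash
python3 -c "
from h import *
c=read_camera('wrist');cv2.imwrite('pics/w6.png',cv2.resize(c['pixels'][190:390,180:460],None,fx=2.8,fy=2.8,interpolation=cv2.INTER_CUBIC))
c=read_camera('scene');cv2.imwrite('pics/s6.png',cv2.resize(c['pixels'][150:270,160:310],None,fx=5,fy=5,interpolation=cv2.INTER_CUBIC))
goto([.4915,-.0935,.081])"
```

```text
t 5.15 pos [ 0.4908 -0.0948  0.0836] F [-0.19  0.33  0.33] gw -0.003
dp [ 0.046 -0.036  0.104] ang [-0.001  0.     0.   ]
```

View pics/w6.png

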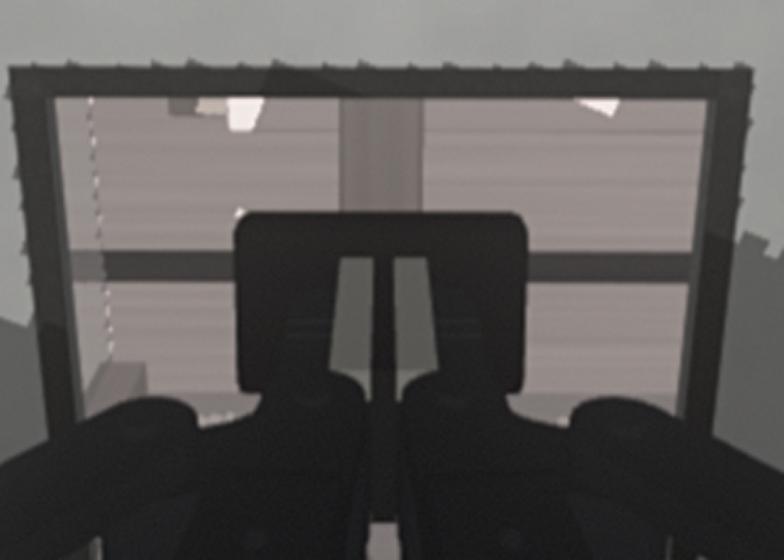

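View pics/s6.png

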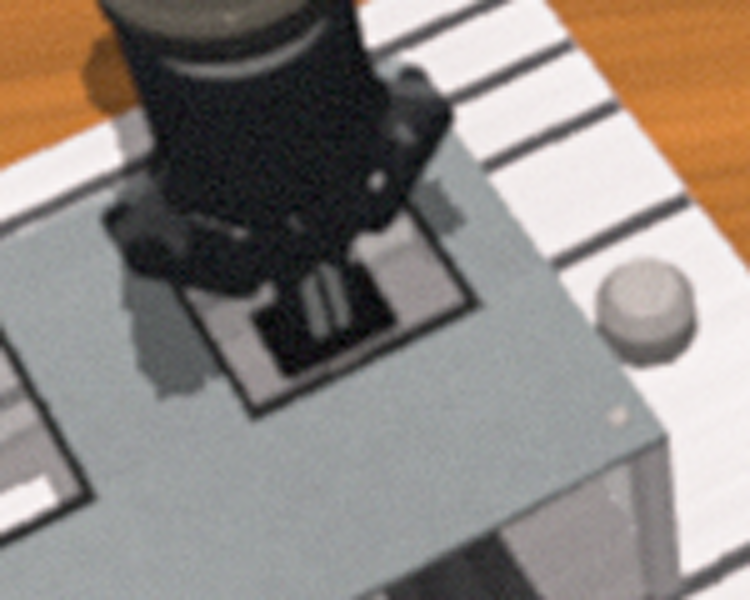

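Emit:
jog_arm(
  dp=[
    [0, 0, 0.04],
    [0, 0, 0.08],
    [0, 0, 0.12],
    [0, 0, 0.16],
    [0, 0, 0.2],
  ],
  angular=[
    [0, 0, 0],
    [0, 0, 0],
    [0, 0, 0],
    [0, 0, 0],
    [0, 0, 0],
  ],
  claw=[0, 0, 0, 0, 0],
)

```text
t: 5.65
eef_pos: [0.4907, -0.0949, 0.0788]
tool_rot: [0.0, 0.981, 0.194, -0.0]
contact_force: [-2.3, -0.9, 2.6]
gripper_width: -0.003
```

```bash
python3 -c "
from h import *
c=read_camera('wrist');cv2.imwrite('pics/w7.png',cv2.resize(c['pixels'][190:390,180:460],None,fx=2.8,fy=2.8,interpolation=cv2.INTER_CUBIC))
goto([.4915,-.0935,.081])"
```

```text
t 5.7 pos [ 0.4907 -0.0948  0.0786] F [-1.02 -0.71  1.78] gw -0.001
dp [ 0.049 -0.038 -0.094] ang [-0.     0.002  0.   ]
```

View pics/w7.png

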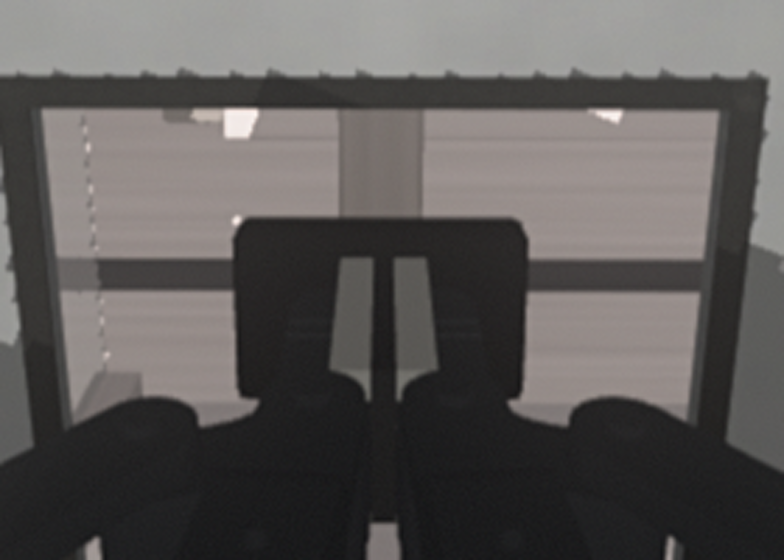

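Emit:
jog_arm(
  dp=[
    [0, 0, 0.02],
    [0, 0, 0.04],
    [0, 0, 0.06],
    [0, 0, 0.08],
    [0, 0, 0.1],
  ],
  angular=[
    [0, 0, 0],
    [0, 0, 0],
    [0, 0, 0],
    [0, 0, 0],
    [0, 0, 0],
  ],
  claw=[0, 0, 0, 0, 0],
)

```text
t: 6.2
eef_pos: [0.4908, -0.0948, 0.0763]
tool_rot: [0.0, 0.981, 0.194, -0.0]
contact_force: [-2.7, -0.5, 1.9]
gripper_width: 0.003
```

Emit:
jog_arm(
  dp=[
    [0, 0, 0.02],
    [0, 0, 0.04],
    [0, 0, 0.06],
    [0, 0, 0.06],
    [0, 0, 0.06],
  ],
  angular=[
    [0, 0, 0],
    [0, 0, 0],
    [0, 0, 0],
    [0, 0, 0],
    [0, 0, 0],
  ],
  claw=[0, 0, 0, 0, 0],
)

```text
t: 6.7
eef_pos: [0.4913, -0.0946, 0.0749]
tool_rot: [-0.0, 0.981, 0.194, 0.0]
contact_force: [0.8, -0.3, 0.5]
gripper_width: -0.004
```

Run:
```python
from h import *
c=read_camera('wrist');o,R=state();p=c['pixels']
cv2.imwrite('pics/w8.png',cv2.resize(p[190:390,180:460],None,fx=2.8,fy=2.8,interpolation=cv2.INTER_CUBIC))
for r in (275,300,320): 
    x=np.where(p[r,240:400].max(1)<60)[0]+240;print(r,x.min(),x.max())
col=np.where(p[240:300,285].max(1)<60)[0]+240;print(col.min(),col.max(),o['eef_pos'],o['contact_force'])
for z in (.096,.1,.103,.107):
    w=ray(c,[(265,274),(367,274),(367,322),(265,322)],z);print(z,((w-o["eef_pos"])@R).round(4)[:,:2].tolist())
c=read_camera('scene');cv2.imwrite('pics/s8.png',cv2.resize(c['pixels'][150:270,160:310],None,fx=5,fy=5,interpolation=cv2.INTER_CUBIC))
```

```text
275 265 366
300 265 366
320 265 366
271 299 [ 0.49133978 -0.09454348  0.07487215] [ 0.0139288  -0.58545046  0.16962394]
0.096 [[0.0084, -0.0243], [0.0083, 0.024], [-0.0172, 0.025], [-0.0171, -0.0254]]
0.1 [[0.0101, -0.0236], [0.01, 0.0234], [-0.0149, 0.0244], [-0.0148, -0.0247]]
0.103 [[0.0113, -0.0232], [0.0112, 0.0229], [-0.0131, 0.0239], [-0.013, -0.0242]]
0.107 [[0.013, -0.0225], [0.0129, 0.0223], [-0.0108, 0.0232], [-0.0107, -0.0236]]
```

View pics/w8.png

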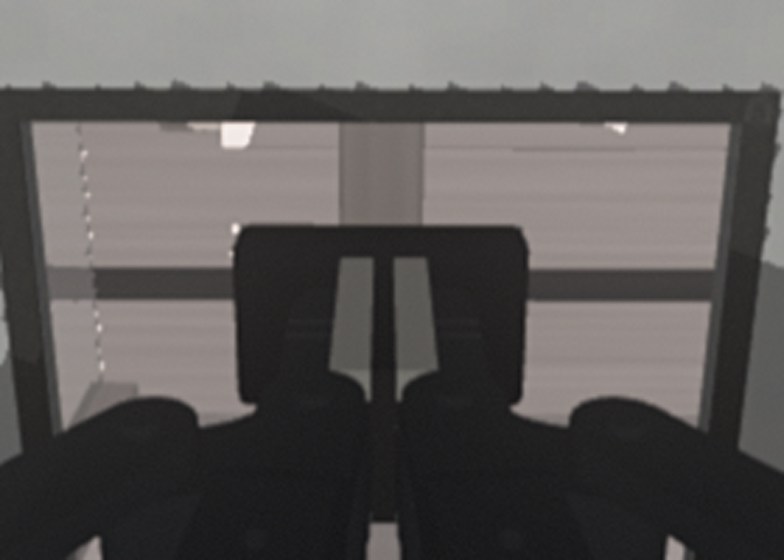

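View pics/s8.png

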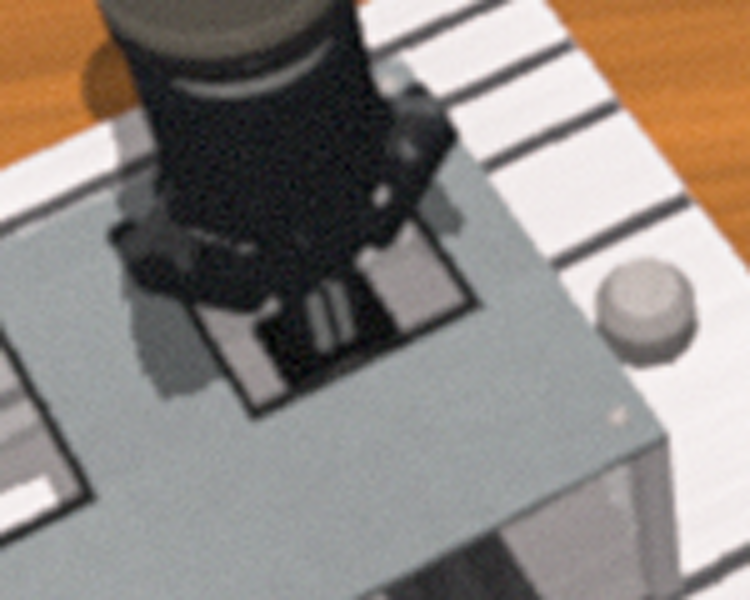

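Emit:
jog_arm(
  dp=[
    [0, 0, 0.03],
    [0, 0, 0.06],
    [0, 0, 0.09],
    [0, 0, 0.12],
    [0, 0, 0.12],
  ],
  angular=[
    [0, 0, 0],
    [0, 0, 0],
    [0, 0, 0],
    [0, 0, 0],
    [0, 0, 0],
  ],
  claw=[0, 0, 0, 0, 0],
)

```text
t: 7.3
eef_pos: [0.4908, -0.0947, 0.0719]
tool_rot: [-0.0, 0.981, 0.194, 0.0]
contact_force: [-1.1, -0.4, 2.4]
gripper_width: -0.002
```

The paddle's perspective taper says it is still about 0.1 rad from level, so I'll keep going in small steps until the stop shows as a force.

Emit:
jog_arm(
  dp=[
    [0, 0, 0.03],
    [0, 0, 0.06],
    [0, 0, 0.09],
    [0, 0, 0.12],
    [0, 0, 0.12],
  ],
  angular=[
    [0, 0, 0],
    [0, 0, 0],
    [0, 0, 0],
    [0, 0, 0],
    [0, 0, 0],
  ],
  claw=[0, 0, 0, 0, 0],
)

```text
t: 7.8
eef_pos: [0.491, -0.0948, 0.0714]
tool_rot: [0.001, 0.981, 0.194, 0.0]
contact_force: [-10.4, 1.1, 31.5]
gripper_width: -0.002
```

Run:
```python
from h import *
c=read_camera('wrist');o,R=state();p=c['pixels']
cv2.imwrite('pics/w9.png',cv2.resize(p[190:390,180:460],None,fx=2.8,fy=2.8,interpolation=cv2.INTER_CUBIC))
c=read_camera('scene');cv2.imwrite('pics/s9.png',cv2.resize(c['pixels'][150:270,160:310],None,fx=5,fy=5,interpolation=cv2.INTER_CUBIC))
print(o['eef_pos'],o['contact_force'])
```

```text
[ 0.49096242 -0.09484834  0.07134142] [-10.41067826   1.64004401  32.44992435]
```

View pics/w9.png

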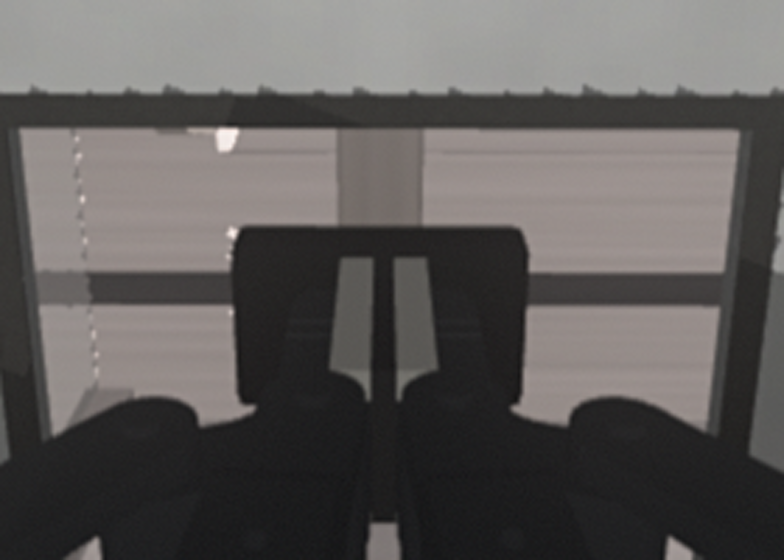

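View pics/s9.png

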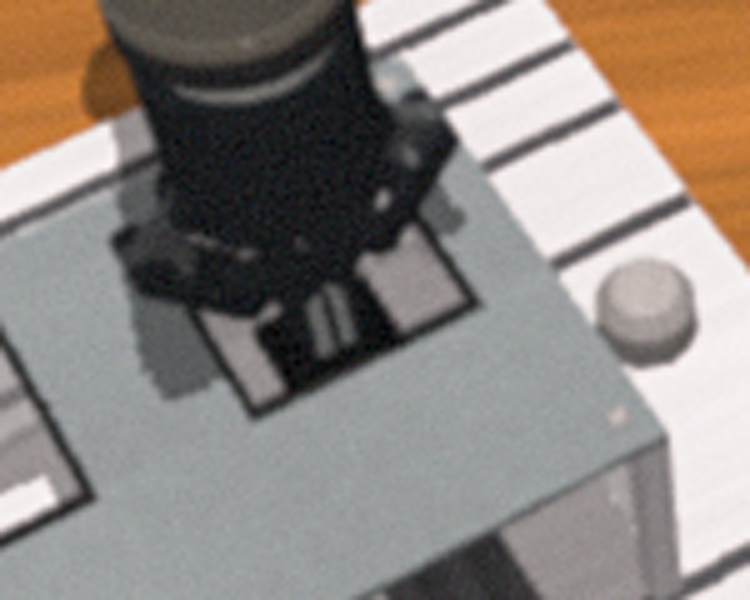

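At z 0.0714 the force jumped to 32 N, so this is the stop. I'll retract and check.

Emit:
jog_arm(
  dp=[
    [0, 0, -0.3],
    [0, 0, -1.2],
    [0, 0, -2.4],
    [0, 0, -3.6],
    [0, 0, -4.4],
  ],
  angular=[
    [0, 0, 0],
    [0, 0, 0],
    [0, 0, 0],
    [0, 0, 0],
    [0, 0, 0],
  ],
  claw=[0, 0, 0, 0, 0],
)

```text
t: 8.4
eef_pos: [0.4915, -0.0949, 0.1807]
tool_rot: [0.0, 0.981, 0.194, 0.001]
contact_force: [0.3, -0.6, 0.3]
gripper_width: -0.0
```

Run:
```python
from h import *
c=read_camera('wrist');o,R=state();p=c['pixels']
cv2.imwrite('pics/w10.png',p)
T=read_camera('scene');cv2.imwrite('pics/s10.png',cv2.resize(T['pixels'][150:300,80:310],None,fx=3.4,fy=3.4,interpolation=cv2.INTER_CUBIC))
for b in ((284,354,180,250),(470,560,180,260)):
    s=(p[b[2]:b[3],b[0]:b[1]].max(2)<55).astype(np.uint8)
    n,l,st,ce=cv2.connectedComponentsWithStats(s);i=1+np.argmax(st[1:,4]);u=ce[i]+[b[0],b[2]]
    print(st[i],u,[ray(c,u,z)[0].round(4).tolist() for z in (.103,.127)])
goto([.547,-.231,.18])
```

```text
[   0   39   64   31 1876] [315.27238806 234.52292111] [[0.4908, -0.0945, 0.103], [0.4972, -0.092, 0.127]]
[  35   41   52   39 1648] [530.78762136 240.45691748] [[0.5483, -0.2475, 0.103], [0.5492, -0.2303, 0.127]]
t 8.5 pos [ 0.4929 -0.0951  0.1815] F [ 0.25 -0.84 -0.32] gw 0.005
dp [-0.064  5.85   0.079] ang [ 0.035 -0.055 -0.002]
```

View pics/w10.png

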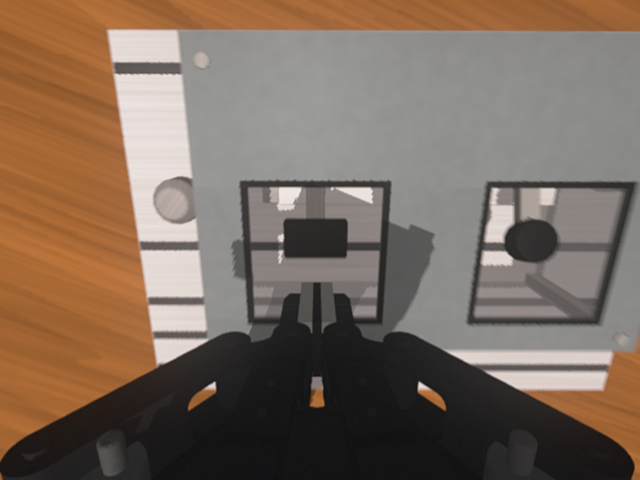

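View pics/s10.png

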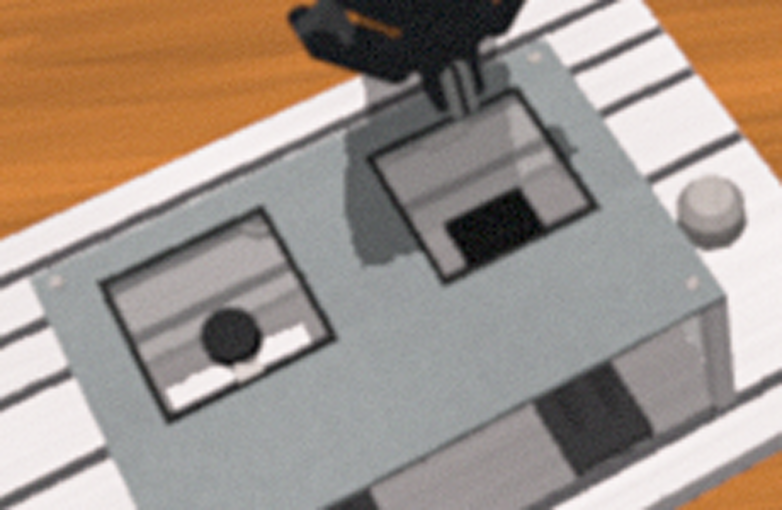

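The paddle is visibly down in the scene view. Next is the knob: shift along tool y.

Emit:
jog_arm(
  dp=[
    [0, 1, 0],
    [0, 2.7, 0],
    [0, 4.4, 0],
    [0, 5.6, 0],
    [0, 5.95, 0],
  ],
  angular=[
    [0, 0, 0],
    [0, 0, 0],
    [0, 0, 0],
    [0, 0, 0],
    [0, 0, 0],
  ],
  claw=[0, 0, 0, 0, 0],
)

```text
t: 9.0
eef_pos: [0.547, -0.2364, 0.1771]
tool_rot: [0.0, 0.982, 0.191, -0.001]
contact_force: [-0.1, 0.5, 0.2]
gripper_width: -0.004
```

Emit:
jog_arm(
  dp=[
    [0, 0, 0.3],
    [0, 0, 0.8],
    [0, 0, 1.3],
    [0, 0, 1.6],
    [0, 0, 1.6],
  ],
  angular=[
    [0, 0, 0],
    [0, 0, 0],
    [0, 0, 0],
    [0, 0, 0],
    [0, 0, 0],
  ],
  claw=[0, 0, 0, 0, 0],
)

```text
t: 9.5
eef_pos: [0.5462, -0.2311, 0.1371]
tool_rot: [-0.001, 0.981, 0.194, -0.001]
contact_force: [-0.6, 0.1, -0.4]
gripper_width: -0.003
```

Run:
```python
from h import *
c=read_camera('wrist')
goto([.5475,-.2325,.1])
c=read_camera('wrist');o,R=state();p=c['pixels']
cv2.imwrite('pics/w11.png',p)
goto([.5475,-.2325,.1])
```

```text
t 9.55 pos [ 0.5468 -0.2315  0.1381] F [ 0.63 -0.27  0.08] gw -0.0
dp [0.012 0.047 1.523] ang [-0.013  0.012  0.012]
t 9.6 pos [ 0.5473 -0.2319  0.1388] F [ 1.19 -0.74  1.02] gw 0.001
dp [-0.003  0.024  1.55 ] ang [-0.003  0.002  0.008]
```

View pics/w11.png

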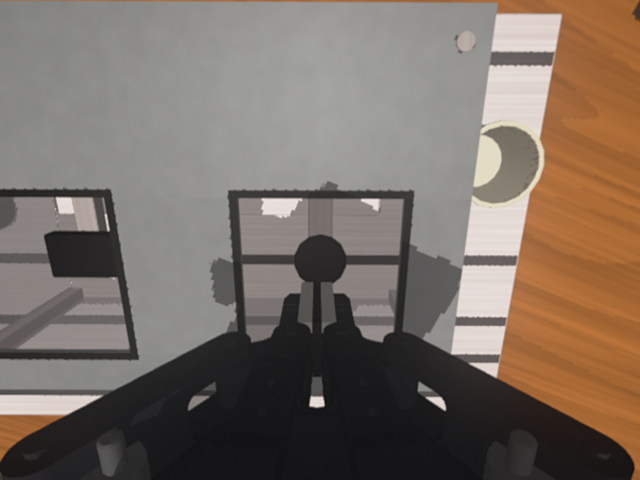

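The knob is at (320,258) and the fingertip column at 317, centred in the window. I'll press the same way.

Emit:
jog_arm(
  dp=[
    [0, 0.04, 0.4],
    [0, 0.04, 0.9],
    [0, 0.04, 1.3],
    [0, 0.04, 1.5],
    [0, 0.04, 1.6],
  ],
  angular=[
    [0, 0, 0],
    [0, 0, 0],
    [0, 0, 0],
    [0, 0, 0],
    [0, 0, 0],
  ],
  claw=[0, 0, 0, 0, 0],
)

```text
t: 10.1
eef_pos: [0.5471, -0.2333, 0.0981]
tool_rot: [-0.0, 0.981, 0.194, -0.001]
contact_force: [-1.1, 0.2, 3.6]
gripper_width: -0.001
```

Emit:
jog_arm(
  dp=[
    [0, 0, 0.1],
    [0, 0, 0.2],
    [0, 0, 0.35],
    [0, 0, 0.5],
    [0, 0, 0.6],
  ],
  angular=[
    [0, 0, 0],
    [0, 0, 0],
    [0, 0, 0],
    [0, 0, 0],
    [0, 0, 0],
  ],
  claw=[0, 0, 0, 0, 0],
)

```text
t: 10.6
eef_pos: [0.5476, -0.2337, 0.0836]
tool_rot: [0.0, 0.981, 0.194, -0.0]
contact_force: [-1.8, -1.2, 2.4]
gripper_width: 0.003
```

Run:
```python
from h import *
c=read_camera('wrist');p=c['pixels']
cv2.imwrite('pics/w12.png',p[170:400,160:480])
goto([.5475,-.2325,.0714])
```

```text
t 10.65 pos [ 0.5475 -0.2336  0.0832] F [-0.47 -1.16  0.93] gw 0.0
dp [ 0.017 -0.04   0.473] ang [ 0.     0.005 -0.002]
```

View pics/w12.png

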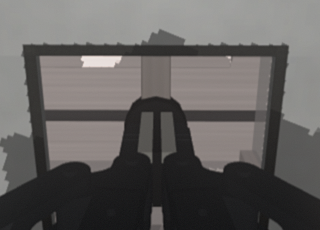

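Emit:
jog_arm(
  dp=[
    [0, 0, 0.1],
    [0, 0, 0.2],
    [0, 0, 0.28],
    [0, 0, 0.35],
    [0, 0, 0.4],
  ],
  angular=[
    [0, 0, 0],
    [0, 0, 0],
    [0, 0, 0],
    [0, 0, 0],
    [0, 0, 0],
  ],
  claw=[0, 0, 0, 0, 0],
)

```text
t: 11.15
eef_pos: [0.5476, -0.2333, 0.0736]
tool_rot: [-0.0, 0.981, 0.194, -0.0]
contact_force: [-1.3, -1.0, 2.6]
gripper_width: -0.0
```

Emit:
jog_arm(
  dp=[
    [0, 0, 0.03],
    [0, 0, 0.06],
    [0, 0, 0.09],
    [0, 0, 0.09],
    [0, 0, 0.09],
  ],
  angular=[
    [0, 0, 0],
    [0, 0, 0],
    [0, 0, 0],
    [0, 0, 0],
    [0, 0, 0],
  ],
  claw=[0, 0, 0, 0, 0],
)

```text
t: 11.65
eef_pos: [0.5477, -0.2333, 0.0718]
tool_rot: [-0.0, 0.981, 0.194, -0.0]
contact_force: [-2.4, 0.2, 6.1]
gripper_width: -0.001
```

Emit:
jog_arm(
  dp=[
    [0, 0, 0.02],
    [0, 0, 0.04],
    [0, 0, 0.06],
    [0, 0, 0.07],
    [0, 0, 0.07],
  ],
  angular=[
    [0, 0, 0],
    [0, 0, 0],
    [0, 0, 0],
    [0, 0, 0],
    [0, 0, 0],
  ],
  claw=[0, 0, 0, 0, 0],
)

```text
t: 12.15
eef_pos: [0.5477, -0.2334, 0.0717]
tool_rot: [0.0, 0.981, 0.194, -0.0]
contact_force: [-7.8, 1.2, 18.6]
gripper_width: -0.001
```

Emit:
jog_arm(
  dp=[
    [0, 0, 0.02],
    [0, 0, 0.04],
    [0, 0, 0.04],
    [0, 0, 0.04],
    [0, 0, 0.04],
  ],
  angular=[
    [0, 0, 0],
    [0, 0, 0],
    [0, 0, 0],
    [0, 0, 0],
    [0, 0, 0],
  ],
  claw=[0, 0, 0, 0, 0],
)

```text
t: 12.65
eef_pos: [0.5478, -0.2334, 0.0715]
tool_rot: [0.0, 0.981, 0.194, 0.0]
contact_force: [-9.3, 1.5, 25.5]
gripper_width: 0.0
```

Emit:
jog_arm(
  dp=[
    [0, 0, -0.3],
    [0, 0, -1.2],
    [0, 0, -2.4],
    [0, 0, -4],
    [0, 0, -5.5],
  ],
  angular=[
    [0, 0, 0],
    [0, 0, 0],
    [0, 0, 0],
    [0, 0, 0],
    [0, 0, 0],
  ],
  claw=[0, 0, 0, 0, 0],
)

```text
t: 13.15
eef_pos: [0.5481, -0.2325, 0.2076]
tool_rot: [-0.0, 0.981, 0.194, 0.0]
contact_force: [0.3, -0.5, -0.6]
gripper_width: -0.001
```

Emit:
jog_arm(
  dp=[
    [-1, 1, -0.5],
    [-2, 2.5, -1],
    [-3, 4, -1],
    [-4, 5.5, -1],
    [-5, 7, -1],
  ],
  angular=[
    [0, 0, 0],
    [0, 0, 0],
    [0, 0, 0],
    [0, 0, 0],
    [0, 0, 0],
  ],
  claw=[0, 0, 0, 0, 0],
)

```text
t: 13.65
eef_pos: [0.4989, -0.4439, 0.2314]
tool_rot: [0.0, 0.981, 0.194, 0.001]
contact_force: [1.1, 0.0, -0.2]
gripper_width: 0.0
```

Emit:
jog_arm(
  dp=[
    [-1, 1.5, 0],
    [-2, 3, 0],
    [-3, 4.5, 0],
    [-3.5, 5, 0],
    [-3.5, 5, 0],
  ],
  angular=[
    [0, 0, 0],
    [0, 0, 0],
    [0, 0, 0],
    [0, 0, 0],
    [0, 0, 0],
  ],
  claw=[0, 0, 0, 0, 0],
)

```text
t: 14.15
eef_pos: [0.4628, -0.5947, 0.2302]
tool_rot: [0.0, 0.982, 0.191, -0.001]
contact_force: [0.7, -0.0, -0.2]
gripper_width: 0.001
```

Run:
```python
from h import *
T=read_camera('top');S=read_camera('scene')
cv2.imwrite('pics/t13.png',T['pixels']);cv2.imwrite('pics/s13.png',cv2.resize(S['pixels'][140:370,40:350],None,fx=2.5,fy=2.5,interpolation=cv2.INTER_CUBIC))
def P(c): return c["camera_matrix"]@np.c_[cv2.Rodrigues(np.array(c["rvec"],float))[0],np.array(c["tvec"],float).reshape(3)]
def blob(c,x0,x1,y0,y1):
    d=(c["pixels"][y0:y1,x0:x1].max(2)<60).astype(np.uint8)
    n,l,s,ce=cv2.connectedComponentsWithStats(d);i=1+np.argmax(s[1:,4]);print(s[i]);return ce[i]+[x0,y0]
for n,a,b in (("paddle",(396,436,280,318),(207,244,202,228)),("knob",(478,512,250,287),(137,162,240,266))):
    a=blob(T,*a);b=blob(S,*b)
    X=cv2.triangulatePoints(P(T),P(S),a.reshape(2,1),b.reshape(2,1)).ravel();print(n,a,b,(X[:3]/X[3]).round(4))
o,R=state();print(o['t'],o['eef_pos'],o['contact_force'])
```

```text
[  7   9  26  21 321]
[  4   4  33  22 380]
paddle [415.55140187 298.86915888] [225.59473684 216.77894737] [ 0.4879 -0.093   0.0966]
[  7  12  15  13 165]
[  6   6  19  20 218]
knob [492.12121212 268.24848485] [150.64220183 254.36697248] [ 0.5443 -0.2324  0.0938]
14.25 [ 0.46623765 -0.59027871  0.23084125] [ 1.24063227  0.45980242 -0.25472238]
```

View pics/t13.png

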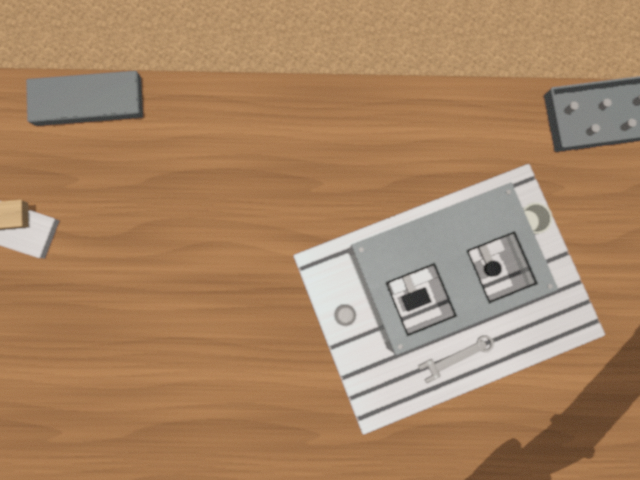

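View pics/s13.png

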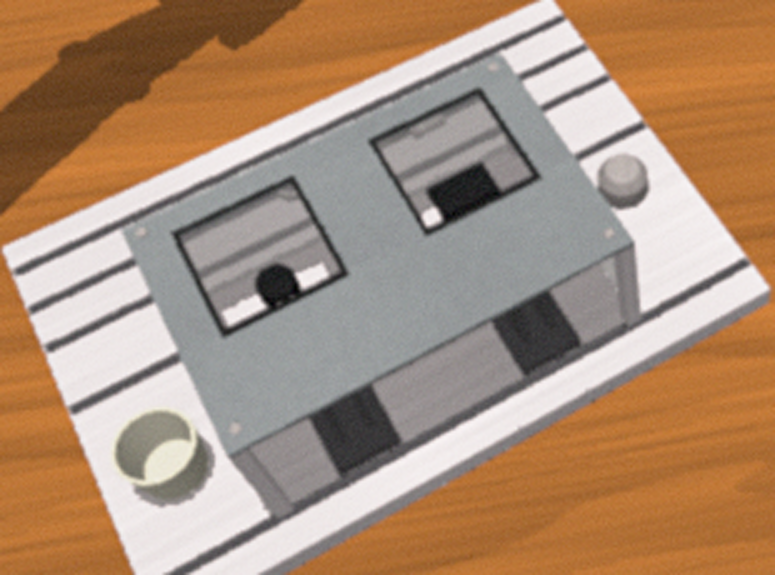

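Both pads dropped about 27 mm, which matches the full travel of 0.30 × 90 mm. The wrench, nut and tub are where they were, and the hand is well clear. Handing in.

```bash
python3 -c "
from station import *
print(hand_in())"
```

```text
the job is handed in; nothing more can be done
None
```

I pressed both clamp levers down to their stops, the wide paddle first and then the round knob. The arm then moved the closed hand out, well clear of the guard, and I handed the job in after about 14 s. No verdict was reported.

**Stops:** each lever moved at about 2–4 N. The stop then showed as a sharp rise, to about 32 N on the paddle and 25 N on the knob, at nearly the same height (reported z 0.0714 and 0.0715 m).

**Final camera check:** the two-view measurement put both pads about 27 mm lower than before, against an expected full travel of 26.6 mm. The wrench, nut and tub looked unmoved in the final views. I did not measure the blank on its own. No contact force appeared except while pressing the levers, and I saw no sign of touching the guard.

**What disagreed:**
- **Fingertips:** they sit about 30 mm behind the reported tool point, so my first descent stopped short of the paddle. I found the true contact from the wrist picture and the force.
- **Pad heights:** the final measurement gave 0.097 m (paddle) and 0.094 m (knob), against 0.103 m expected. The raised readings (0.124 and 0.121 m) were also at or below the bottom of their expected range, so I trusted the change in height and the stop force instead.

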